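Close and hold down the hatch of the glaze mill

TASK

Set the loose round cover with the bar handle down into the collar on top of the grey glaze mill so that it sits level on the rubber gasket, let go of it, and then turn the winged quarter-turn fastener clockwise until its slot lines up with the index marks and its tongue points over the cover to the hatch's centre. Then push the cover down with the fingers until its face is flush with the collar, and finish while still holding it pressed like that. Lower the cover rather than dropping it, and leave the other things on the table where they are.

Things in the scene. Friction and masses are not known exactly. Their poses are not given: they have to be found in the camera images.
- mill: grey bench glaze mill, fixed; case 340 mm (its x, from -150 to +190) by 220 mm (its y), flat top 100 mm above the table; a low vented hump (28 mm high) at its +x end. Origin on the table; the hatch is at its x = -55 mm, y = 0, the fastener at x = +37 mm, y = 0.
- hatch (a point): centre of the hatch on the mill's top, at the height of the uncompressed gasket's upper face, 111 mm above the table. Around it an aluminium collar, inner diameter 129 mm, outer 150 mm, its top 116 mm above the table (5 mm above the gasket). Axes as the mill's.
- cover: loose round aluminium cover, 120 mm across, 10 mm thick, about 0.36 kg, chamfered below. Origin: centre of its underside, z up. On its face a central upright bar handle 50 mm long along the cover's x, 14 mm wide (y), from 10 to 40 mm above the origin. Any yaw in the collar will do. Resting on the gasket its face is 5 mm proud of the collar (121 mm above the table), the handle's top 151 mm.
- gasket (a joint): how far the rubber gasket is pressed down, m: 0 free, 0.005 when the cover's face is flush with the collar, stop at 0.0065. It is springy (2 N per mm) and preloaded with 6 N: the cover's weight alone does not press it; flush takes about 12 N on the cover.
- fastener (a joint): angle of the quarter-turn fastener, rad, growing clockwise from above; 0 (a stop): tongue along the mill's -y, clear of the hatch; 1.571: slot in line with the dark index marks (lines on the case beyond the fastener and on the collar, along the mill's x) and the tongue pointing along the mill's -x over the cover to the hatch's centre. It has no stop there (it would go on to 2.2), needs about 0.05 N m and stays where it is left. It starts open, at 0.1 to 0.45.
- wing (a point): on the fastener's axis, 145 mm above the table, mid-height of its upright steel grip wing, 12 mm thick, 36 mm long, from 130 to 160 mm above the table, with a dark slot along its top. The tongue, a 14 mm wide, 6 mm thick bar from 124 to 130 mm above the table, reaches 46 mm from the axis along one end of the wing. The point's own y axis runs along the wing and points away from the tongue.
- bowl: bystander: small terracotta bowl, 100 mm across, 50 mm tall; origin at the centre of its underside
- jar: bystander: white lidded jar, 60 mm across, 85 mm tall; origin at the centre of its underside
- bat: bystander: plain round plaster bat, 130 mm across, 18 mm thick, no handle; origin at the centre of its underside
- spatula: bystander: wooden-handled spatula lying flat; origin at the centre of its underside
- prop: bystander: square white kiln post, 40 x 40 x 100 mm, standing; origin at the centre of its underside
Not all that is in view belongs to the job. What is shaped like the cover but green, purple or turquoise is not meant.

How it is judged (in metres and radians):
On the way, in this order (a step that is already met when the one before it is completed fails the run):
1. the cover sits level on the gasket inside the collar, let go, with the fastener still open (horizontal distance between cover and hatch below 0.007 m and angle between cover's own z axis and vertical below 0.05 rad and z of cover in the frame of hatch between -0.003 and 0.0025 m and contact force between the fingers and cover below 0.3 N and value of joint fastener below 1 rad), for 0.2 s.
2. the fastener's slot is in line with the index marks, the cover still seated (horizontal distance between cover and hatch below 0.007 m and angle between cover's own z axis and vertical below 0.05 rad and value of joint fastener between 1.401 and 1.741 rad), for 0.2 s.
At the end, for the whole second after the job is handed in: The cover is centred in the collar (within 7 mm) and level (within 0.05 rad), the fastener is within 0.17 rad of aligned (1.571), and the fingers still press the cover (more than 3 N) so that the gasket is down by more than 3.5 mm (flush is 5 mm), at rest (all of step 2 and value of joint gasket above 0.0035 m and z of cover in the frame of hatch below -0.003 m and contact force between the fingers and cover above 3 N and linear speed of cover below 0.02 m/s); the arm keeps its last pose, push and grip.
It fails at once if the cover is dropped (falls free faster than 0.6 m/s) (contact force between the fingers and cover below 0.1 N and linear speed of cover above 0.6 m/s).
It fails at once if one of the bystanders (bowl, jar, bat, spatula, prop) is moved by more than 30 mm (distance of any of bowl, jar, bat, spatula, prop from where it was at the start of the episode above 0.03 m).
It also fails if it takes over 61 s, if anything falls off the work surface, if the arm or the gripper's body presses on something with over 40 N, if the wrist force passes 120 N, or if a joint passes its speed limit or range.

ROBOT

A 6-joint arm with a two-finger parallel gripper is mounted at the origin on the work surface. World frame = base frame: x ahead of the robot, y to its left, z up, the work surface at z = 0. Lengths are in mm, angles in rad, forces in N, time in s.
With the tool pointing down it reaches from about 350 to 975 mm from the base axis. Payload 7.1 kg.
Tool frame: the origin (TCP) lies midway between the tips of the shut fingers; the grasp point (between the pads) lies 19 mm behind it; z points along the fingers, y is the line along which they close (so a half turn about z gives the same grasp; the last joint's range is limited). The gripper opens to 88 mm and grips with 3 to 60 N. Pads are 20 mm wide; open, the fingers measure 115 mm over their backs; the gripper's body (75 mm by 178 mm) begins 61 mm behind the grasp point.
Start: joints at [-1.227, 0.423, 1.63, -0, 1.089, -0.019], TCP at [221.825, -584.293, 222.675] pointing down, gripper open.
Joint ranges: [-3, 3], [-0.9, 2.11], [0.09, 2.58], [-1.31, 4.45], [0.11, 2.69], [-2.54, 2.54]. Speed limits (rad/s): [2.39, 2.39, 3.01, 3.14, 3.14, 3.14].

INTERFACE

Orientations are given as a rotation vector (axis times angle).
In Python, from workcell import ctrl gives the robot as it stands.
- The arm moves only by the shell command python3 -m inch 'ROWS' [OPENING]. ROWS is JSON, a list of rows, each an object with "xyz": the shift along the tool's x, y, z in mm, a list of three; "rot": the turn, a rotation vector about the tool's x, y, z in rad, a list of three. In form: [{"xyz": [dx, dy, dz], "rot": [ax, ay, az]}, ...]. A call has 1 to 12 rows; each row is the pose to reach, as a shift and turn from the pose commanded when the call began, along the tool's axes at that moment; what a row does not reach only later rows make up. A row lasts 1/12 s, in which the tool goes at most 41.7 mm and 7.16 degrees, less where a joint would pass 70% of its speed; a pose out of reach is approached as far as the arm can. A call with a gripper value outside its range is refused whole. OPENING is the closure in counts, from 0 (fully open) to 255 (shut), set as the call begins (- or left out, the last holds). The fingers move at their own pace and stop on an object; the grip force is fixed at half the most. Time passes only in rows, so rows that repeat a pose let the fingers close. It gives the time, the measured TCP pose, the force, the opening and the grip force at its end, in the units of the state.
- ctrl.get_obs(): the state, without advancing time (a new reading comes with each control period).
- ctrl.get_image(name): name is "scene" or "side" or "wrist"; returns the picture (400x640x3 uint8, red, green, blue); there is no depth.
- ctrl.camera_model(name): a dict with "fx", "fy", "cx", "cy" (pixels), "k1" (the pictures are not rectified: a ray, as slopes to the right and down, at radius r is drawn at 1 + k1 r^2 times it, then the intrinsics apply), "position" and "attitude" of the camera in the world. Camera axes: x right, y up, looking along -z (the intrinsics and any distortion apply to the point x, -y, -z); pixel columns grow to the right and rows downward; lengths in mm; the calibration is good to about 2 mm. A picture is of the moment at which its call begins: read the wrist's pose just before it. camera_model takes no time and is no camera call; for the wrist camera it gives the pose at the moment of the call.
- ctrl.close_job(): hands the job in; it is judged then, once.
The state is a dict: "t": time; "qpos": joint angles; "qvel": joint speeds; "joint_torque": joint torques, N m; "ee_pos": TCP position; "orientation": TCP orientation; "ft_force": force on the tool from outside, world axes, zero at the start; "moment": the same for the moment, N m; "width": finger opening in mm; "grasp_force": force on a finger pad.
Only numpy, scipy, OpenCV 4.12 (cv2) and the standard library are available. Lean on these libraries where they do the work, as an engineer would, in place of code of your own. Each camera call takes 0.05 s, during which the arm holds its last target. There are 200 camera calls.

## Working session

There is one attempt and no reset: what is moved stays moved. The work goes in short steps, Python scripts to look and compute and a shell command to move; the robot and the scene stay as the last step left them, time stands still between calls to the robot, and variables do not carry over. Pictures are saved under pics/ and viewed, at most 10 in all, crops included, and the job is handed in when it is done.

```bash
mkdir -p pics; cat > h.py <<'E'
import numpy as np, cv2
from scipy.spatial.transform import Rotation as R
from workcell import ctrl
def snap(n,f):
    m=ctrl.camera_model(n); im=ctrl.get_image(n); cv2.imwrite('pics/'+f+'.png',im[:,:,::-1]); np.save('pics/'+f+'.npy',im); 
    import pickle; pickle.dump(m,open('pics/'+f+'.pkl','wb')); return im,m
def load(f):
    import pickle; return np.load('pics/'+f+'.npy'),pickle.load(open('pics/'+f+'.pkl','rb'))
def rot(m):
    a=np.array(m['attitude'],float)
    return a if a.shape==(3,3) else (R.from_rotvec(a) if a.size==3 else R.from_quat(a)).as_matrix()
def ray(m,u,v):
    K=np.array([[m['fx'],0,m['cx']],[0,m['fy'],m['cy']],[0,0,1]],float)
    p=cv2.undistortPoints(np.array([[[u,v]]],float),K,np.array([m['k1'],0,0,0.]))[0,0]
    return np.array(m['position'],float),rot(m)@np.array([p[0],-p[1],-1])
def onz(m,u,v,z):
    o,d=ray(m,u,v); return o+d*(z-o[2])/d[2]
def proj(m,P):
    q=rot(m).T@(np.array(P,float)-m['position']); x,y=q[0]/-q[2],-q[1]/-q[2]; s=1+m['k1']*(x*x+y*y)
    return np.array([m['fx']*x*s+m['cx'],m['fy']*y*s+m['cy']])
E
python3 - <<'E'
from h import *
for n in('scene','side'):
    im,m=snap(n,n+'0'); print(n,m)
print(ctrl.get_obs())
E
```

```text
scene {'fx': 439.1767753914004, 'fy': 439.1767753914004, 'cx': 313.7510739078392, 'cy': 197.6853334673561, 'k1': -0.10697759038018288, 'position': array([1297.15741493, -165.26537274,  891.01948292]), 'attitude': array([0.65895502, 0.61730635, 1.4342142 ])}
side {'fx': 480.37058300256984, 'fy': 480.37058300256984, 'cx': 319.01998382353037, 'cy': 205.13866014615212, 'k1': -0.010375272939567312, 'position': array([  302.62699294, -1296.86463341,   766.221037  ]), 'attitude': array([ 1.05623832, -0.08368095, -0.10632848])}
{'t': 0.1, 'qpos': array([-1.22700071e+00,  4.23756059e-01,  1.63060266e+00,  6.02040690e-06,
        1.08859930e+00, -1.89927931e-02]), 'qvel': array([ 0.0008268 , -0.00320414, -0.00143996, -0.00024185,  0.00181996,
        0.00130076]), 'joint_torque': array([-3.57776810e-05, -5.45610166e+01, -2.74324107e+01,  6.44758763e-02,
        1.87130476e-02, -2.44123066e-05]), 'ee_pos': array([ 221.66316694, -583.83814825,  221.98894149]), 'orientation': array([-3.08872360e+00, -5.66499161e-01,  3.38363532e-04]), 'ft_force': array([ 0.08543513,  0.23946595, -0.00877431]), 'moment': array([ 0.0439791 ,  0.03360128, -0.01127304]), 'grasp_force': 0.0, 'width': 88.23681549725707}
```

View pics/scene0.png

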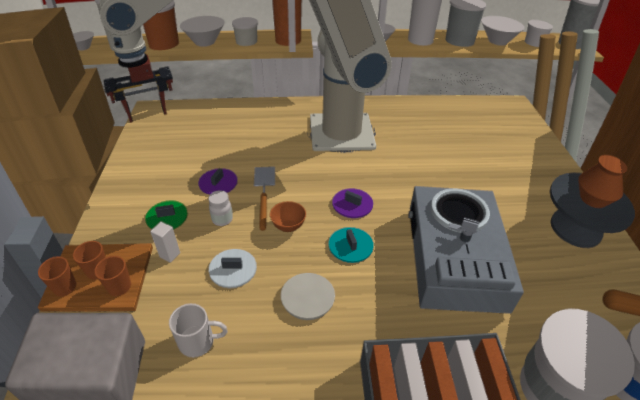

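View pics/side0.png

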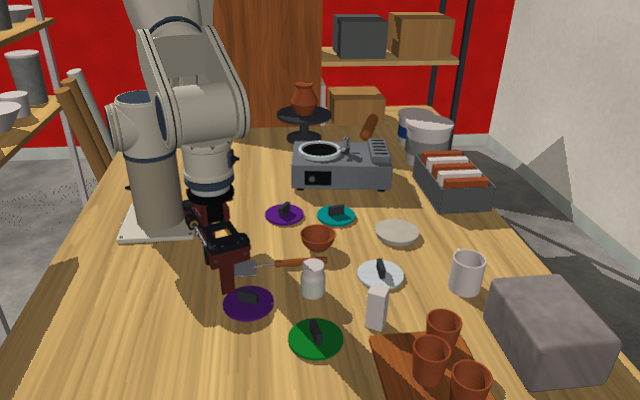

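The scene shows round covers at (218,181) and (353,203), both purple, (166,215) green, (351,245) turquoise and (232,268) bare aluminium with a dark bar. There is also a plain plaster bat at (308,296) with no handle. Only (232,268), which is (381,274) in the side view, fits the cover. The mill's hatch is near (461,210) and its fastener near (469,230). I'll confirm this in one enlarged crop and measure.

```bash
python3 - <<'E'
from h import *
a,m=load('scene0'); b,ms=load('side0')
c=lambda im,x,y,w,h,s:cv2.resize(im[y:y+h,x:x+w],None,fx=s,fy=s,interpolation=cv2.INTER_CUBIC)
out=np.zeros((600,800,3),np.uint8)
out[:300,:300]=c(a,197,235,75,75,4); out[:300,300:600]=c(b,345,245,75,75,4)
out[300:600,:400]=c(a,410,190,100,75,4); out[300:600,400:]=c(b,290,130,100,75,4)
cv2.imwrite('pics/crop1.png',out[:,:,::-1])
for im,mm,(x,y,w,h) in((a,m,(200,240,66,55)),(b,ms,(350,250,60,45))):
    r=im[y:y+h,x:x+w].astype(int); hsv=cv2.cvtColor(im[y:y+h,x:x+w],cv2.COLOR_RGB2HSV)
    for nm,mk,z in(('disc',(r[...,2]>=r[...,0]-5)&(r.max(2)>140),10),('bar',(r.max(2)<100),40)):
        n,l,s,ce=cv2.connectedComponentsWithStats(mk.astype(np.uint8))
        for i in range(1,n):
            if s[i,4]>40:
                p=ce[i]+[x,y]; print(nm,s[i],p,onz(mm,*p,z),onz(mm,*p,25))
E
```

```text
disc [  9   9  47  38 981] [233.80632008 268.31090724] [ 604.85307464 -327.64393888   10.        ] [ 616.64006154 -324.87932523   25.        ]
bar [ 21  18  21  11 218] [231.2293578  263.00917431] [ 611.74899748 -329.83949527   40.        ] [ 599.66804461 -332.74026533   25.        ]
disc [  8  10  36  28 446] [369.73991031 273.60313901] [ 571.67904937 -332.59820786   10.        ] [ 566.34227527 -351.72488601   25.        ]
disc [ 33  11  20  25 273] [393.8021978  272.16849817] [ 635.14821671 -333.23367533   10.        ] [ 628.55250181 -352.34774869   25.        ]
bar [ 27   9   9  20 136] [380.75735294 268.77205882] [ 592.91276082 -354.38153713   40.        ] [ 598.90857518 -334.91467274   25.        ]
```

View pics/crop1.png

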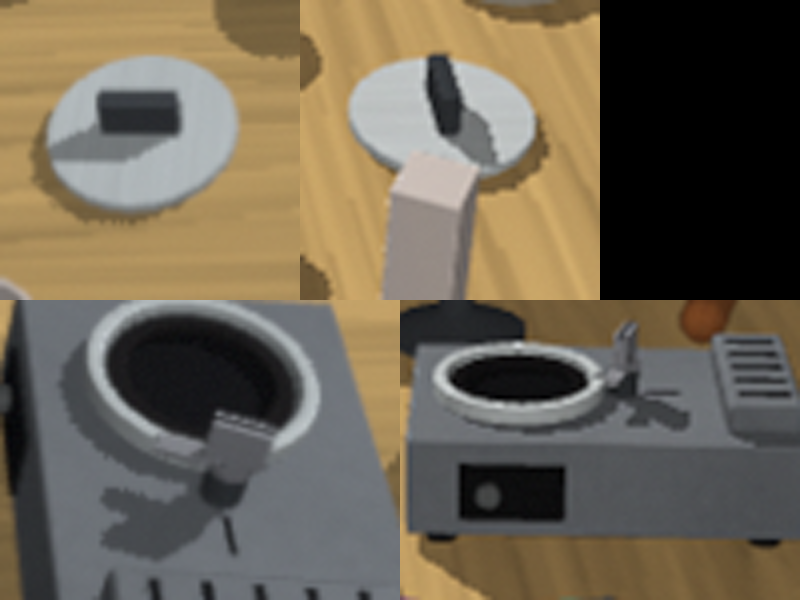

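The crop confirms the bare aluminium cover with the upright dark bar. It is on the table, and both views agree on about (599,-333). The mill crop shows the collar and the wing, with the tongue towards image left (open). Next I measure the mill, the prop and the bar's yaw, and work out the first approach.

```bash
cat >> h.py <<'E'
def need(p,yaw,verbose=True):
    """shift/rot in tool axes to reach TCP p (mm), tool down, closing axis y at world yaw (mod pi nearest)"""
    o=ctrl.get_obs(); T=R.from_rotvec(o['orientation']); ty=T.as_matrix()[:,1]; cur=np.arctan2(ty[1],ty[0])
    d=(yaw-cur+np.pi/2)%np.pi-np.pi/2
    y=np.array([np.cos(cur+d),np.sin(cur+d),0]); z=np.array([0,0,-1]); x=np.cross(y,z)
    G=R.from_matrix(np.c_[x,y,z])
    print('t',o['t'],'cur',o['ee_pos'].round(1),'yaw',round(cur,3),'q6',o['qpos'][5].round(3),'F',o['ft_force'].round(1),'shift',(T.inv().apply(np.array(p)-o['ee_pos'])).round(1),'rot',(T.inv()*G).as_rotvec().round(4),'w',round(o['width'],1))
def circ(P):
    A=np.c_[2*P,np.ones(len(P))]; s=np.linalg.lstsq(A,(P**2).sum(1),rcond=None)[0]; return s[:2],np.sqrt(s[2]+s[0]**2+s[1]**2)
E
python3 - <<'E'
from h import *
a,m=load('scene0'); b,ms=load('side0')
for nm,im,mm,(x,y,w,h) in(('scene',a,m,(420,185,80,50)),('side',b,ms,(292,136,56,34))):
    r=im[y:y+h,x:x+w]; mk=(r.min(2)>150).astype(np.uint8)
    n,l,s,ce=cv2.connectedComponentsWithStats(mk); i=1+np.argmax(s[1:,4])
    c=max(cv2.findContours((l==i).astype(np.uint8),cv2.RETR_EXTERNAL,cv2.CHAIN_APPROX_NONE)[0],key=len)[:,0]+[x,y]
    hull=cv2.convexHull(c)[:,0]; P=np.array([onz(mm,*p,116)[:2] for p in hull])
    print(nm,s[i],circ(P))
# bar direction
for im,mm,(x,y,w,h) in((a,m,(200,240,66,55)),(b,ms,(350,250,60,45))):
    r=im[y:y+h,x:x+w]; mk=(r.max(2)<100).astype(np.uint8)
    c=max(cv2.findContours(mk,cv2.RETR_EXTERNAL,cv2.CHAIN_APPROX_NONE)[0],key=len)[:,0]+[x,y]
    print('bar box',c.min(0),c.max(0)); P=np.array([onz(mm,*p,30)[:2] for p in c]); print(cv2.minAreaRect(P.astype(np.float32)))
print('prop',onz(m,160,228,100),'side',onz(ms,380,287,100),'jar',onz(ms,314,267,85),'bat',onz(m,308,296,18))
print('fast base',onz(m,466,239,105), onz(ms,447-0,225,100)if 0 else '', 'idx mark',onz(m,464.5+0,319/1,100) if 0 else [onz(m,410+227/4,190+218/4,100),onz(m,410+235/4,190+254/4,100)], 'side mark',[onz(ms,290+240/4,130+92/4,100),onz(ms,290+280/4,130+93/4,100)])
print('wing top sl',onz(m,410+215/4,190+112/4,160),onz(m,410+272/4,190+130/4,160),'side',onz(ms,290+227/4,130+25/4,160))
need([600,-333,220],0.0)
E
```

```text
scene [ 12   4  58  38 312] (array([515.42759843, 255.32521644]), np.float64(73.69252409078727))
side [  6   5  43  17 148] (array([513.01711641, 250.97631121]), np.float64(73.93636647465755))
bar box [221 258] [241 268]
((603.4883422851562, -332.372314453125), (52.63473892211914, 31.704261779785156), 88.19709777832031)
bar box [377 259] [385 278]
((596.9716796875, -339.11676025390625), (80.074951171875, 19.140522003173828), 84.55953216552734)
prop [ 544.13337569 -506.28837648  100.        ] side [ 551.55995042 -496.47681107  100.        ] jar [ 419.52738049 -389.53974275   85.        ] bat [ 700.07135547 -144.00711599   18.        ]
fast base [614.15867366 242.79070303 105.        ]  idx mark [array([627.42740702, 241.9588779 , 100.        ]), array([655.47681282, 238.42861424, 100.        ])] side mark [array([621.99875823, 239.0725385 , 100.        ]), array([656.80206805, 233.83613339, 100.        ])]
wing top sl [596.11635223 228.67510688 160.        ] [612.23691242 258.75369989 160.        ] side [609.00486613 246.94679994 160.        ]
t 0.1 cur [ 221.7 -583.8  222. ] yaw -1.208 q6 -0.019 F [ 0.1  0.2 -0. ] shift [ 442.7 -100.2    2.1] rot [-1.200e-03 -9.000e-04 -1.208e+00] w 88.2
```

```bash
r='{"xyz":[442,-100,20],"rot":[0,0,-1.2]}'; python3 -m inch '[{"xyz":[442,-100,20],"rot":[0,0,-1.2]},{"xyz":[442,-100,20],"rot":[0,0,-1.2]},{"xyz":[442,-100,20],"rot":[0,0,-1.2]},{"xyz":[442,-100,20],"rot":[0,0,-1.2]},{"xyz":[442,-100,20],"rot":[0,0,-1.2]},{"xyz":[442,-100,20],"rot":[0,0,-1.2]},{"xyz":[442,-100,20],"rot":[0,0,-1.2]},{"xyz":[442,-100,20],"rot":[0,0,-1.2]},{"xyz":[442,-100,20],"rot":[0,0,-1.2]},{"xyz":[442,-100,20],"rot":[0,0,-1.2]},{"xyz":[442,-100,20],"rot":[0,0,-1.2]},{"xyz":[442,-100,20],"rot":[0,0,-1.2]}]' 0
python3 -m inch '[{"xyz":[0,0,0],"rot":[0,0,0]},{"xyz":[0,0,0],"rot":[0,0,0]},{"xyz":[0,0,0],"rot":[0,0,0]}]'
python3 - <<'E'
from h import *
need([600,-333,100],0)
a,m=snap('wrist','w1'); print(m)
r=a.max(2)<75
n,l,s,ce=cv2.connectedComponentsWithStats(r.astype(np.uint8))
for i in range(1,n):
    if s[i,4]>300: print(s[i],ce[i],onz(m,*ce[i],40))
E
```

```text
t: 1.1
ee_pos: [604.3, -329.6, 201.9]
orientation: [2.225, 2.218, 0.003]
ft_force: [-0.5, 1.0, 0.0]
width: 87.9
grasp_force: 0.0
t: 1.35
ee_pos: [598.4, -334.6, 202.4]
orientation: [-2.231, -2.211, 0.001]
ft_force: [-0.5, -0.1, 1.0]
width: 88.0
grasp_force: 0.0
t 1.35 cur [ 598.4 -334.6  202.4] yaw -0.009 q6 -0.518 F [-0.5 -0.1  1. ] shift [  1.6   1.7 102.4] rot [-0.0009 -0.0003 -0.0092] w 88.0
{'fx': 353.6625536417846, 'fy': 353.6625536417846, 'cx': 317.84641491795537, 'cy': 197.3056483403401, 'k1': -0.06651415392202782, 'position': array([ 598.86985804, -262.04330261,  365.11305089]), 'attitude': array([-0.27159152,  0.00188125, -0.00946449])}
[  92    0  105   52 3194] [131.40701315  20.39480276] [ 437.76144589 -191.89426807   40.        ]
[   0   80  190   64 2228] [ 68.86175943 109.7064632 ] [ 367.58416106 -266.01496351   40.        ]
[313 149  15  55 757] [319.90620872 175.5997358 ] [ 599.94763439 -331.44826867   40.        ]
[    0   188   640   212 66306] [293.47405966 318.1554158 ] [ 570.59068304 -485.84041157   40.        ]
[ 106  189   75   73 1956] [152.99591002 217.76789366] [ 435.18856642 -371.9685228    40.        ]
[295 349  37  36 668] [313.83832335 362.28143713] [ 591.50438382 -543.61957049   40.        ]
```

View pics/w1.png

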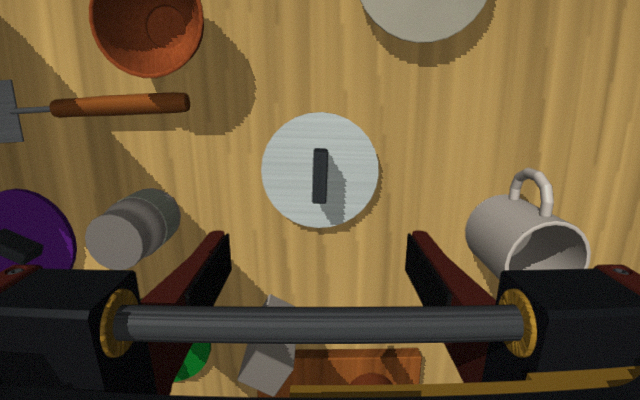

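The picture shows the cover at (320,170) with its bar almost vertical in the image. There is free room for both fingers.

```bash
python3 - <<'E'
from h import *
a,m=load('w1')
sub=a[100:240,250:390]
bar=(sub.max(2)<75).astype(np.uint8); n,l,s,ce=cv2.connectedComponentsWithStats(bar); i=1+np.argmax(s[1:,4]); 
c=max(cv2.findContours((l==i).astype(np.uint8),0,1)[0],key=len)[:,0]+[250,100]
P=np.array([onz(m,*p,40)[:2] for p in c],np.float32); print('bar',cv2.minAreaRect(P),cv2.fitLine(P,2,0,.01,.01).ravel())
h=sub.astype(int); d=((h[...,0]-h[...,2]<15)&(h.max(2)>80)).astype(np.uint8); d=cv2.morphologyEx(d,3,np.ones((9,9)));n,l,s,ce=cv2.connectedComponentsWithStats(d); i=1+np.argmax(s[1:,4]); print(s[i])
c=max(cv2.findContours((l==i).astype(np.uint8),0,1)[0],key=len)[:,0]+[250,100]
P=np.array([onz(m,*p,10)[:2] for p in cv2.convexHull(c)[:,0]]); print('disc',circ(P))
need([599.5,-332,15],0)
E
```

```text
bar ((600.0059814453125, -332.3399963378906), (51.839088439941406, 13.103468894958496), 89.24270629882812) [ 4.0204253e-02  9.9919146e-01  5.9989551e+02 -3.3181290e+02]
[  12   12  116  116 9709]
disc (array([ 599.66829073, -334.07123274]), np.float64(59.5661969407123))
t 1.4 cur [ 598.3 -334.9  202.6] yaw -0.01 q6 -0.518 F [0.2 0.2 0.5] shift [  2.9   1.3 187.6] rot [-0.0006 -0.0001 -0.0097] w 87.8
```

```bash
python3 -m inch '[{"xyz":[2,1.5,30],"rot":[0,0,0]},{"xyz":[2,1.5,60],"rot":[0,0,0]},{"xyz":[2,1.5,90],"rot":[0,0,0]},{"xyz":[2,1.5,120],"rot":[0,0,0]},{"xyz":[2,1.5,145],"rot":[0,0,0]},{"xyz":[2,1.5,165],"rot":[0,0,0]},{"xyz":[2,1.5,178],"rot":[0,0,0]},{"xyz":[2,1.5,185],"rot":[0,0,0]},{"xyz":[2,1.5,188],"rot":[0,0,0]},{"xyz":[2,1.5,188],"rot":[0,0,0]},{"xyz":[2,1.5,188],"rot":[0,0,0]}]' 0
python3 -m inch '[{"xyz":[0,0,0],"rot":[0,0,0]},{"xyz":[0,0,0],"rot":[0,0,0]},{"xyz":[0,0,0],"rot":[0,0,0]},{"xyz":[0,0,0],"rot":[0,0,0]},{"xyz":[0,0,0],"rot":[0,0,0]},{"xyz":[0,0,0],"rot":[0,0,0]},{"xyz":[0,0,0],"rot":[0,0,0]},{"xyz":[0,0,0],"rot":[0,0,0]},{"xyz":[0,0,0],"rot":[0,0,0]},{"xyz":[0,0,0],"rot":[0,0,0]}]' 255
```

```text
t: 2.32
ee_pos: [601.7, -332.6, 15.9]
orientation: [2.229, 2.211, 0.001]
ft_force: [-0.0, -0.0, 0.6]
width: 87.7
grasp_force: 0.0
t: 3.15
ee_pos: [601.0, -331.9, 14.6]
orientation: [-2.23, -2.212, 0.0]
ft_force: [-1.0, 1.1, 0.0]
width: 24.7
grasp_force: 0.0
```

```bash
python3 -m inch '[{"xyz":[0,0,0],"rot":[0,0,0]},{"xyz":[0,0,0],"rot":[0,0,0]},{"xyz":[0,0,0],"rot":[0,0,0]},{"xyz":[0,0,0],"rot":[0,0,0]},{"xyz":[0,0,0],"rot":[0,0,0]}]' 255
python3 -m inch '[{"xyz":[0,0,-5],"rot":[0,0,0]},{"xyz":[0,0,-20],"rot":[0,0,0]},{"xyz":[0,0,-45],"rot":[0,0,0]},{"xyz":[0,0,-75],"rot":[0,0,0]},{"xyz":[0,0,-105],"rot":[0,0,0]},{"xyz":[0,0,-135],"rot":[0,0,0]},{"xyz":[0,0,-165],"rot":[0,0,0]},{"xyz":[0,0,-190],"rot":[0,0,0]},{"xyz":[0,0,-210],"rot":[0,0,0]},{"xyz":[0,0,-220],"rot":[0,0,0]},{"xyz":[0,0,-220],"rot":[0,0,0]},{"xyz":[0,0,-220],"rot":[0,0,0]}]'
python3 - <<'E'
from h import *
need([490,200,250],-0.12)
E
```

```text
t: 3.57
ee_pos: [600.8, -331.9, 14.6]
orientation: [-2.23, -2.212, 0.0]
ft_force: [-2.2, -0.6, 0.2]
width: 13.8
grasp_force: 29.9
t: 4.57
ee_pos: [600.9, -331.7, 234.7]
orientation: [2.23, 2.212, 0.0]
ft_force: [-0.3, 0.5, -4.2]
width: 13.8
grasp_force: 29.9
t 4.5667 cur [ 600.9 -331.7  234.7] yaw -0.008 q6 -0.514 F [-0.3  0.5 -4.2] shift [ 530.8 -115.1  -15.3] rot [0.0002 0.     0.1121] w 13.8
```

```bash
python3 -m inch '[{"xyz":[10,-1,-5],"rot":[0,0,0]},{"xyz":[30,-4,-15],"rot":[0,0,0]},{"xyz":[60,-8,-25],"rot":[0,0,0]},{"xyz":[95,-12,-35],"rot":[0,0,0]},{"xyz":[130,-16,-45],"rot":[0,0,0]},{"xyz":[165,-20,-55],"rot":[0,0,0]},{"xyz":[200,-25,-65],"rot":[0,0,0]},{"xyz":[235,-30,-75],"rot":[0,0,0]},{"xyz":[270,-35,-85],"rot":[0,0,0]},{"xyz":[305,-40,-85],"rot":[0,0,0]},{"xyz":[340,-45,-85],"rot":[0,0,0]},{"xyz":[375,-50,-85],"rot":[0,0,0]}]'
python3 -m inch '[{"xyz":[35,-4,0],"rot":[0,0,0]},{"xyz":[65,-7,0],"rot":[0,0,0]},{"xyz":[85,-9,0],"rot":[0,0,0]},{"xyz":[100,-11,0],"rot":[0,0,0]},{"xyz":[108,-11,0],"rot":[0,0,0]},{"xyz":[110,-11,0],"rot":[0,0,0]},{"xyz":[110,-11,0],"rot":[0,0,0]},{"xyz":[110,-11,0],"rot":[0,0,0]}]'
python3 - <<'E'
from h import *
need([514,253,250],0)
a,m=snap('wrist','w2'); print(m['position'])
E
```

```text
t: 5.57
ee_pos: [552.4, 45.6, 318.5]
orientation: [-2.229, -2.211, 0.003]
ft_force: [0.7, 0.6, -4.0]
width: 13.9
grasp_force: 29.9
t: 6.23
ee_pos: [543.8, 152.8, 319.2]
orientation: [-2.231, -2.212, 0.002]
ft_force: [0.7, -0.9, -4.5]
width: 13.8
grasp_force: 29.9
t 6.2333 cur [543.8 152.8 319.2] yaw -0.008 q6 0.262 F [ 0.7 -0.9 -4.5] shift [ 99.9 -30.5  69.1] rot [-0.001   0.0006 -0.0083] w 13.8
[544.18839124 225.56139967 481.79272475]
```

View pics/w2.png

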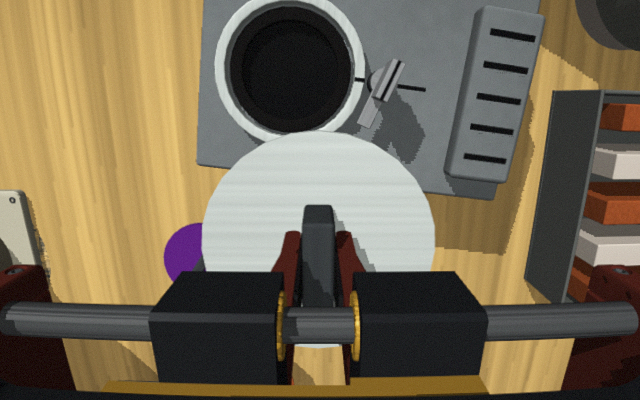

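The collar is centred near (290,66). The wing is near (385,80) with its slot running (378,98)–(402,62). The index mark runs (400,86)–(425,90), and the held cover sits level below.

```bash
python3 - <<'E'
from h import *
a,m=load('w2')
g=cv2.GaussianBlur(cv2.cvtColor(a,cv2.COLOR_RGB2GRAY),(0,0),1).astype(float)
# radial edge search about approx centre: outer = strongest fall, inner = strongest rise
for nm,sgn,r0,r1,Rt in(('outer',-1,66,85,75),('inner',1,50,70,64.5)):
    P=[]
    c0=onz(m,291,66,116)
    for th in np.radians(np.arange(0,360,3)):
        rr=np.arange(r0,r1,.5); px=np.array([proj(m,c0+[r*np.cos(th),r*np.sin(th),0]) for r in rr])
        if px.min()<2 or px[:,1].max()>128 or px[:,0].max()>350 : continue
        v=cv2.remap(g.astype(np.float32),px[:,0].astype(np.float32),px[:,1].astype(np.float32),1).ravel()
        d=sgn*np.gradient(v); k=d.argmax()
        if d[k]>4: P.append((c0+[rr[k]*np.cos(th),rr[k]*np.sin(th),0])[:2])
    P=np.array(P)
    for _ in range(4):
        c,r=circ(P); e=abs(np.hypot(*(P-c).T)-r); P=P[e<max(2*np.median(e),.8)]
    print(nm,len(P),c,r)
# index mark
s=a[80:96,398:432].max(2); mk=s<50; ys,xs=np.nonzero(mk); Q=np.array([onz(m,x+398,y+80,100)[:2] for x,y in zip(xs,ys)],np.float32)
l=cv2.fitLine(Q,2,0,.01,.01).ravel(); print('mark',len(Q),l,np.arctan2(l[1],l[0]))
# mill's case left/front edge & hump for yaw
for p in((203,10),(197,164),(500,200)): print(p,onz(m,*p,100))
s=a[50:110,355:415].astype(int); w=(s.min(2)>170); n,lb,st,ce=cv2.connectedComponentsWithStats(w.astype(np.uint8))
for i in range(1,n):
    if st[i,4]>20: print('bright',st[i],ce[i]+[355,50],onz(m,*(ce[i]+[355,50]),160))
cv2.imwrite('pics/c2.png',cv2.resize(a[30:140,340:440],None,fx=5,fy=5,interpolation=2)[:,:,::-1])
E
```

```text
outer 29 [515.55774138 253.63545373] 73.93310039750313
inner 55 [515.6252774  253.71546095] 64.34286357878851
mark 91 [ 9.9112070e-01 -1.3296545e-01  6.4140375e+02  2.3675436e+02] -0.1333604
(203, 10) [429.84493751 314.4020555  100.        ]
(197, 164) [410.23259502 158.1339206  100.        ]
(500, 200) [751.33183381 113.91163818 100.        ]
bright [  0   0  10  28 250] [359.132  63.628] [579.86008288 255.09671925 160.        ]
bright [  0  32   8  23 118] [357.55084746  90.50847458] [578.85830875 232.58893029 160.        ]
```

View pics/c2.png

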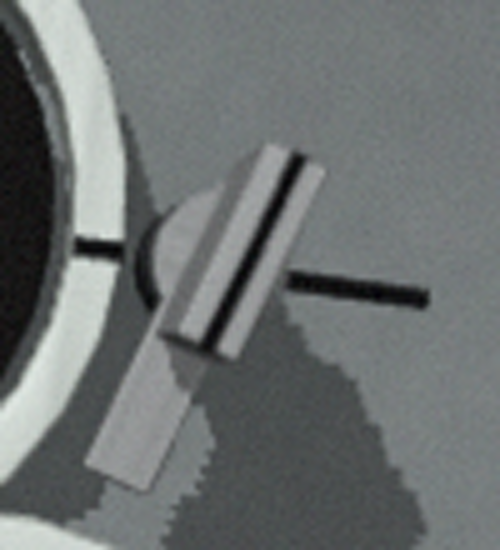

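The crop shows the tongue to the lower left (open), the slot, and the index marks on the collar and case. The two collar fits agree, with radii of 73.9 and 64.3 against the stated 75 and 64.5. The mark line passes through the fitted hatch centre.

```bash
python3 - <<'E'
from h import *
a,m=load('w2')
A,B=onz(m,399.4,61,160),onz(m,381.6,100,160); print('slot',A,B,(A+B)/2,np.hypot(*(A-B)[:2]),'fast',np.pi/2-0.133-np.arctan2(*(A-B)[1::-1]))
s=a[125:250,195:445].astype(int); mk=((s.min(2)>170)&(s[...,1]>=s[...,0])).astype(np.uint8)
n,l,st,ce=cv2.connectedComponentsWithStats(mk); i=1+np.argmax(st[1:,4])
c=max(cv2.findContours((l==i).astype(np.uint8),0,1)[0],key=len)[:,0]+[195,125]
h=cv2.convexHull(c)[:,0]; h=h[(h[:,1]<240)&(h[:,1]>135)]
P=np.array([onz(m,*p,314.6)[:2] for p in h]); print('cover',len(P),circ(P))
need([515.6,254.8,150],0)
E
```

```text
slot [614.68577033 257.2643929  160.        ] [600.27959151 224.40570673 160.        ] [607.48268092 240.83504981 160.        ] 35.87800502741399 fast 0.280189362246702
cover 12 (array([543.38621676, 150.93853978]), np.float64(59.97069323236535))
t 6.2833 cur [543.9 152.6 319.3] yaw -0.009 q6 0.262 F [-0.1  1.  -3.9] shift [102.  -29.1 169.3] rot [-0.0007  0.0005 -0.0089] w 13.8
```

```bash
python3 -m inch '[{"xyz":[10,-3,0],"rot":[0,0,0]},{"xyz":[30,-9,0],"rot":[0,0,0]},{"xyz":[55,-15,10],"rot":[0,0,0]},{"xyz":[80,-23,25],"rot":[0,0,0]},{"xyz":[95,-27,45],"rot":[0,0,0]},{"xyz":[102,-29,70],"rot":[0,0,0]},{"xyz":[102.5,-29,95],"rot":[0,0,0]},{"xyz":[102.5,-29,120],"rot":[0,0,0]},{"xyz":[102.5,-29,140],"rot":[0,0,0]},{"xyz":[102.5,-29,155],"rot":[0,0,0]},{"xyz":[102.5,-29,163],"rot":[0,0,0]},{"xyz":[102.5,-29,165],"rot":[0,0,0]}]'
python3 -m inch '[{"xyz":[0,0,5],"rot":[0,0,0]},{"xyz":[0,0,10],"rot":[0,0,0]},{"xyz":[0,0,14],"rot":[0,0,0]},{"xyz":[0,0,14],"rot":[0,0,0]},{"xyz":[0,0,14],"rot":[0,0,0]},{"xyz":[0,0,14],"rot":[0,0,0]}]'
python3 - <<'E'
from h import *
need([515.9,255.2,125.6],-0.009)
E
```

```text
t: 7.28
ee_pos: [515.0, 255.8, 153.2]
orientation: [-2.23, -2.211, 0.004]
ft_force: [-0.2, 0.8, -3.9]
width: 13.9
grasp_force: 29.9
t: 7.78
ee_pos: [516.1, 256.4, 141.1]
orientation: [2.23, 2.212, 0.001]
ft_force: [-0.4, -0.3, -4.0]
width: 13.7
grasp_force: 29.9
t 7.7833 cur [516.1 256.4 141.1] yaw -0.008 q6 0.448 F [-0.4 -0.3 -4. ] shift [-1.2 -0.2 15.5] rot [ 0.0007 -0.0004  0.0009] w 13.7
```

```bash
python3 -m inch '[{"xyz":[-1,0,2],"rot":[0,0,0]},{"xyz":[-1,0,4],"rot":[0,0,0]},{"xyz":[-1,0,6],"rot":[0,0,0]},{"xyz":[-1,0,8],"rot":[0,0,0]},{"xyz":[-1,0,10],"rot":[0,0,0]},{"xyz":[-1,0,11.5],"rot":[0,0,0]},{"xyz":[-1,0,13],"rot":[0,0,0]},{"xyz":[-1,0,14],"rot":[0,0,0]},{"xyz":[-1,0,15],"rot":[0,0,0]},{"xyz":[-1,0,15.5],"rot":[0,0,0]},{"xyz":[-1,0,15.5],"rot":[0,0,0]},{"xyz":[-1,0,15.5],"rot":[0,0,0]}]'
```

```text
t: 8.78
ee_pos: [515.8, 255.3, 125.6]
orientation: [2.23, 2.213, 0.0]
ft_force: [-1.4, -0.6, 1.5]
width: 14.0
grasp_force: 29.9
```

The wrist now carries no weight, so the cover is seated. I release it and let the fingers open.

```bash
python3 -m inch '[{"xyz":[0,0,0],"rot":[0,0,0]},{"xyz":[0,0,0],"rot":[0,0,0]},{"xyz":[0,0,0],"rot":[0,0,0]},{"xyz":[0,0,0],"rot":[0,0,0]},{"xyz":[0,0,0],"rot":[0,0,0]},{"xyz":[0,0,0],"rot":[0,0,0]},{"xyz":[0,0,0],"rot":[0,0,0]},{"xyz":[0,0,0],"rot":[0,0,0]}]' 0
python3 -m inch '[{"xyz":[0,0,-3],"rot":[0,0,0]},{"xyz":[0,0,-10],"rot":[0,0,0]},{"xyz":[0,0,-25],"rot":[0,0,0]},{"xyz":[0,0,-50],"rot":[0,0,0]},{"xyz":[0,0,-80],"rot":[0,0,0]},{"xyz":[0,0,-110],"rot":[0,0,0]},{"xyz":[-30,0,-135],"rot":[0,0,0]},{"xyz":[-60,0,-150],"rot":[0,0,0]},{"xyz":[-85,0,-150],"rot":[0,0,0]},{"xyz":[-95,0,-150],"rot":[0,0,0]},{"xyz":[-95,0,-150],"rot":[0,0,0]},{"xyz":[-95,0,-150],"rot":[0,0,0]}]'
python3 - <<'E'
from h import *
need([607.1,241.3,230],0.137)
a,m=snap('wrist','w3')
E
```

```text
t: 9.45
ee_pos: [515.8, 255.3, 125.2]
orientation: [-2.23, -2.213, -0.0]
ft_force: [0.2, 0.5, 1.5]
width: 63.3
grasp_force: 0.0
t: 10.45
ee_pos: [515.0, 160.3, 275.2]
orientation: [-2.232, -2.211, -0.0]
ft_force: [-0.2, 0.6, -1.2]
width: 88.0
grasp_force: 0.0
t 10.45 cur [515.  160.3 275.2] yaw -0.009 q6 0.289 F [-0.2  0.6 -1.2] shift [81.9 91.4 45.3] rot [-1.000e-04 -4.000e-04 -1.463e-01] w 88.0
```

View pics/w3.png

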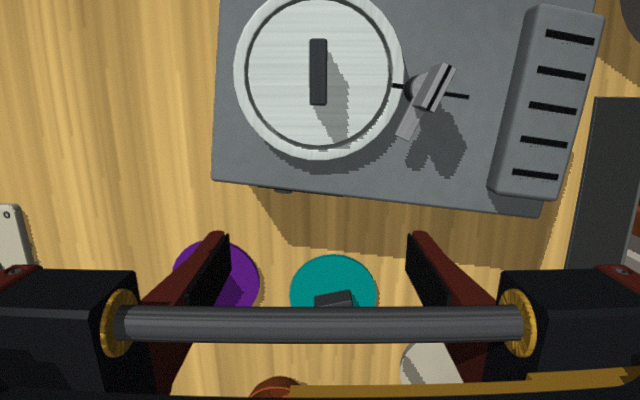

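The cover sits centred, with an even gap all round in the collar (319,72). The fastener is still open. I move over the wing with the closing axis at yaw -0.413.

```bash
python3 -m inch '[{"xyz":[15,15,0],"rot":[0,0,0.1]},{"xyz":[40,40,10],"rot":[0,0,0.2]},{"xyz":[60,65,30],"rot":[0,0,0.3]},{"xyz":[75,82,50],"rot":[0,0,0.37]},{"xyz":[81,90,60],"rot":[0,0,0.4]},{"xyz":[82,91.3,65],"rot":[0,0,0.404]},{"xyz":[82,91.3,65],"rot":[0,0,0.404]},{"xyz":[82,91.3,65],"rot":[0,0,0.404]},{"xyz":[82,91.3,65],"rot":[0,0,0.404]}]' 110
python3 - <<'E'
from h import *
need([607.1,241.3,134],-0.413)
a,m=snap('wrist','w4')
cv2.imwrite('pics/c4.png',a[100:400,120:520,::-1])
E
```

```text
t: 11.25
ee_pos: [606.7, 241.6, 211.0]
orientation: [2.628, 1.721, 0.001]
ft_force: [-1.0, -0.1, 0.1]
width: 50.0
grasp_force: 0.0
t 11.25 cur [606.7 241.6 211. ] yaw -0.411 q6 0.772 F [-1.  -0.1  0.1] shift [-0.1  0.5 77. ] rot [ 0.0004 -0.0004  0.0019] w 50.0
```

View pics/c4.png

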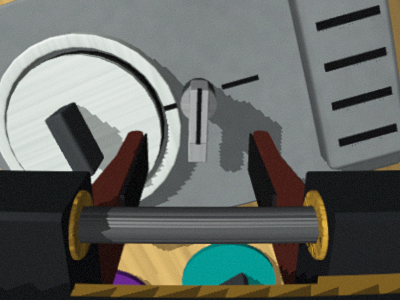

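The wing sits midway between the fingers, with its slot at crop (199,115) aligned with the tool. I descend, close, and then turn clockwise by 1.29 rad.

```bash
python3 -m inch '[{"xyz":[0,0.4,15],"rot":[0,0,0]},{"xyz":[0,0.4,35],"rot":[0,0,0]},{"xyz":[0,0.4,55],"rot":[0,0,0]},{"xyz":[0,0.4,68],"rot":[0,0,0]},{"xyz":[0,0.4,74],"rot":[0,0,0]},{"xyz":[0,0.4,77],"rot":[0,0,0]},{"xyz":[0,0.4,77],"rot":[0,0,0]},{"xyz":[0,0.4,77],"rot":[0,0,0]}]'
python3 -m inch '[{"xyz":[0,0,0],"rot":[0,0,0]},{"xyz":[0,0,0],"rot":[0,0,0]},{"xyz":[0,0,0],"rot":[0,0,0]},{"xyz":[0,0,0],"rot":[0,0,0]},{"xyz":[0,0,0],"rot":[0,0,0]},{"xyz":[0,0,0],"rot":[0,0,0]},{"xyz":[0,0,0],"rot":[0,0,0]},{"xyz":[0,0,0],"rot":[0,0,0]},{"xyz":[0,0,0],"rot":[0,0,0]},{"xyz":[0,0,0],"rot":[0,0,0]}]' 255
```

```text
t: 11.97
ee_pos: [607.9, 241.5, 134.2]
orientation: [2.629, 1.72, 0.002]
ft_force: [0.4, -0.3, 1.0]
width: 49.9
grasp_force: 0.0
t: 12.8
ee_pos: [607.1, 241.4, 133.2]
orientation: [-2.629, -1.72, 0.001]
ft_force: [-3.2, 0.2, 3.5]
width: 11.6
grasp_force: 30.0
```

```bash
python3 -m inch '[{"xyz":[0,0,0],"rot":[0,0,0.06]},{"xyz":[0,0,0],"rot":[0,0,0.16]},{"xyz":[0,0,0],"rot":[0,0,0.27]},{"xyz":[0,0,0],"rot":[0,0,0.38]},{"xyz":[0,0,0],"rot":[0,0,0.49]},{"xyz":[0,0,0],"rot":[0,0,0.6]},{"xyz":[0,0,0],"rot":[0,0,0.7]},{"xyz":[0,0,0],"rot":[0,0,0.8]},{"xyz":[0,0,0],"rot":[0,0,0.9]},{"xyz":[0,0,0],"rot":[0,0,1.0]},{"xyz":[0,0,0],"rot":[0,0,1.0]},{"xyz":[0,0,0],"rot":[0,0,1.0]}]'
python3 -m inch '[{"xyz":[0,0,0],"rot":[0,0,0.08]},{"xyz":[0,0,0],"rot":[0,0,0.16]},{"xyz":[0,0,0],"rot":[0,0,0.23]},{"xyz":[0,0,0],"rot":[0,0,0.27]},{"xyz":[0,0,0],"rot":[0,0,0.293]},{"xyz":[0,0,0],"rot":[0,0,0.293]},{"xyz":[0,0,0],"rot":[0,0,0.293]},{"xyz":[0,0,0],"rot":[0,0,0.293]},{"xyz":[0,0,0],"rot":[0,0,0.293]}]'
python3 - <<'E'
from h import *
need([607.1,241.4,210],-1.704)
E
```

```text
t: 13.8
ee_pos: [606.6, 242.0, 133.2]
orientation: [-3.131, -0.248, 0.002]
ft_force: [-4.5, 2.6, 3.9]
width: 11.8
grasp_force: 30.0
t: 14.55
ee_pos: [606.6, 242.2, 133.3]
orientation: [-3.133, 0.211, 0.002]
ft_force: [-5.1, 3.5, 2.5]
width: 11.8
grasp_force: 30.0
t 14.55 cur [606.6 242.2 133.3] yaw -1.705 q6 2.065 F [-5.1  3.5  2.5] shift [  0.5   0.7 -76.8] rot [-0.0009  0.0014 -0.0012] w 11.8
```

The turn followed fully (yaw -1.705). I release the wing, lift off and check.

```bash
python3 -m inch '[{"xyz":[0,0,0],"rot":[0,0,0]},{"xyz":[0,0,0],"rot":[0,0,0]},{"xyz":[0,0,0],"rot":[0,0,0]},{"xyz":[0,0,0],"rot":[0,0,0]},{"xyz":[0,0,0],"rot":[0,0,0]},{"xyz":[0,0,-10],"rot":[0,0,0]},{"xyz":[0,0,-25],"rot":[0,0,0]},{"xyz":[0,0,-45],"rot":[0,0,0]},{"xyz":[0,0,-60],"rot":[0,0,0]},{"xyz":[0,0,-70],"rot":[0,0,0]},{"xyz":[0,0,-70],"rot":[0,0,0]},{"xyz":[0,0,-70],"rot":[0,0,0]}]' 110
python3 - <<'E'
from h import *
need([515.6,253.7,180],-1.704)
a,m=snap('wrist','w5'); b,ms=snap('scene','s5')
out=np.zeros((400,800,3),np.uint8); out[:,:400]=a[:,120:520]; out[:,400:]=cv2.resize(b[180:280,410:510],(400,400),interpolation=2)
cv2.imwrite('pics/c5.png',out[:,:,::-1])
E
```

```text
t: 15.55
ee_pos: [607.5, 241.4, 203.7]
orientation: [-3.134, 0.211, -0.002]
ft_force: [-0.2, 0.9, -0.3]
width: 50.0
grasp_force: 0.0
t 15.55 cur [607.5 241.4 203.7] yaw -1.705 q6 2.065 F [-0.2  0.9 -0.3] shift [-92.8   0.1  23.6] rot [-0.0005 -0.001  -0.0011] w 50.0
```

View pics/c5.png

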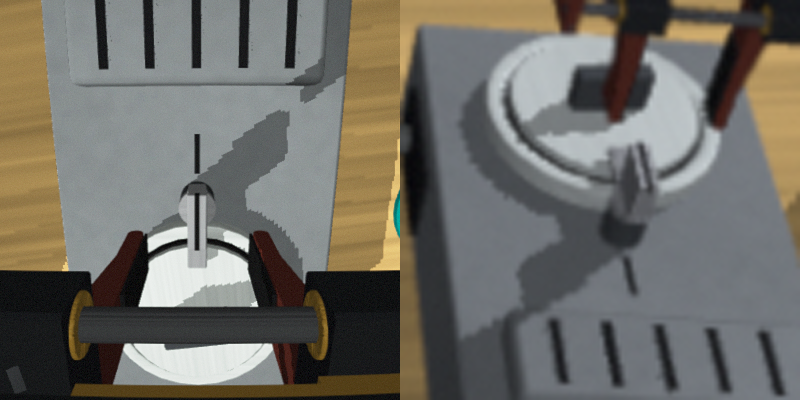

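The slot is in line with the index mark (both at crop x≈197), the tongue points over the cover, and the cover is still seated. I shut the fingers, move above the handle's centre and press.

```bash
python3 -m inch '[{"xyz":[-8,0,0],"rot":[0,0,0]},{"xyz":[-25,0,0],"rot":[0,0,0]},{"xyz":[-50,0,0],"rot":[0,0,0]},{"xyz":[-72,0,0],"rot":[0,0,0]},{"xyz":[-86,0,0],"rot":[0,0,0]},{"xyz":[-92.5,0,5],"rot":[0,0,0]},{"xyz":[-92.5,0,20],"rot":[0,0,0]},{"xyz":[-92.5,0,35],"rot":[0,0,0]},{"xyz":[-92.5,0,42],"rot":[0,0,0]},{"xyz":[-92.5,0,45],"rot":[0,0,0]},{"xyz":[-92.5,0,45],"rot":[0,0,0]},{"xyz":[-92.5,0,45],"rot":[0,0,0]}]' 255
python3 - <<'E'
from h import *
need([515.6,253.7,150],-1.704)
E
```

```text
t: 16.65
ee_pos: [516.0, 253.8, 158.2]
orientation: [3.135, -0.211, -0.0]
ft_force: [-0.2, -0.4, 0.3]
width: 0.2
grasp_force: 0.0
t 16.65 cur [516.  253.8 158.2] yaw -1.705 q6 2.142 F [-0.2 -0.4  0.3] shift [-0.3  0.1  8.2] rot [ 0.      0.     -0.0011] w 0.2
```

```bash
python3 -m inch '[{"xyz":[0,0,2],"rot":[0,0,0]},{"xyz":[0,0,4],"rot":[0,0,0]},{"xyz":[0,0,6],"rot":[0,0,0]},{"xyz":[0,0,7],"rot":[0,0,0]},{"xyz":[0,0,8],"rot":[0,0,0]},{"xyz":[0,0,9],"rot":[0,0,0]},{"xyz":[0,0,9],"rot":[0,0,0]}]'
python3 -m inch '[{"xyz":[0,0,0.5],"rot":[0,0,0]},{"xyz":[0,0,1],"rot":[0,0,0]},{"xyz":[0,0,1.5],"rot":[0,0,0]},{"xyz":[0,0,2],"rot":[0,0,0]},{"xyz":[0,0,2],"rot":[0,0,0]},{"xyz":[0,0,2],"rot":[0,0,0]}]'
```

```text
t: 17.23
ee_pos: [515.8, 253.8, 149.5]
orientation: [-3.134, 0.211, -0.0]
ft_force: [-1.2, -0.5, 4.7]
width: 0.5
grasp_force: 2.6
t: 17.73
ee_pos: [515.8, 253.8, 147.9]
orientation: [-3.134, 0.211, -0.001]
ft_force: [-1.7, -0.7, 8.9]
width: 0.3
grasp_force: 4.1
```

```bash
python3 -m inch '[{"xyz":[0,0,0.5],"rot":[0,0,0]},{"xyz":[0,0,1],"rot":[0,0,0]},{"xyz":[0,0,1.5],"rot":[0,0,0]},{"xyz":[0,0,2],"rot":[0,0,0]},{"xyz":[0,0,2],"rot":[0,0,0]},{"xyz":[0,0,2],"rot":[0,0,0]},{"xyz":[0,0,2],"rot":[0,0,0]},{"xyz":[0,0,2],"rot":[0,0,0]}]'
python3 - <<'E'
from h import *
snap('side','s6'); b,_=load('s6'); a,_=snap('wrist','w6'); 
out=np.zeros((400,800,3),np.uint8); out[:,:400]=cv2.resize(b[125:205,280:360],(400,400),interpolation=2); out[:,400:]=a[:,120:520]
cv2.imwrite('pics/c6.png',out[:,:,::-1])
E
```

```text
t: 18.4
ee_pos: [515.8, 253.8, 146.3]
orientation: [-3.134, 0.211, -0.001]
ft_force: [-3.4, -1.9, 11.0]
width: 0.9
grasp_force: 5.6
```

View pics/c6.png

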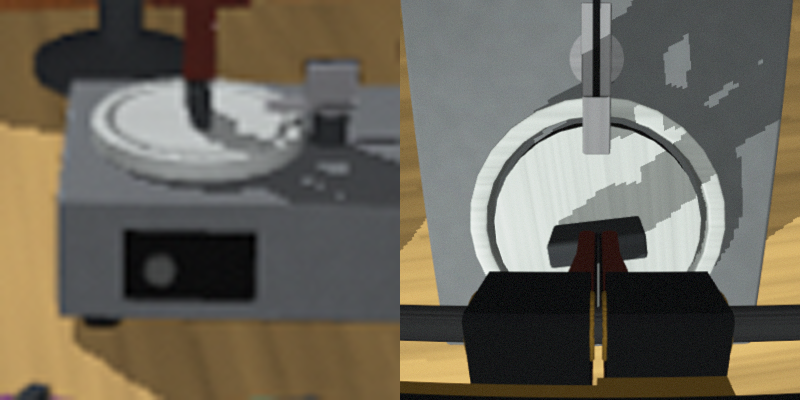

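The cover's face is almost level with the collar, the fingers rest on the handle at crop (597,235), and the slot is still aligned. One small nudge, a settle, then I hand in.

```bash
python3 -m inch '[{"xyz":[0,0,0.3],"rot":[0,0,0]},{"xyz":[0,0,0.6],"rot":[0,0,0]},{"xyz":[0,0,0.6],"rot":[0,0,0]},{"xyz":[0,0,0.6],"rot":[0,0,0]},{"xyz":[0,0,0.6],"rot":[0,0,0]},{"xyz":[0,0,0.6],"rot":[0,0,0]},{"xyz":[0,0,0.6],"rot":[0,0,0]}]'
python3 - <<'E'
from h import *
need([515.6,253.7,146],-1.704)
print(ctrl.close_job())
E
```

```text
t: 19.08
ee_pos: [515.9, 253.8, 145.9]
orientation: [-3.134, 0.21, -0.001]
ft_force: [-3.5, -2.3, 12.3]
width: 0.4
grasp_force: 6.1
t 19.0833 cur [515.9 253.8 145.9] yaw -1.705 q6 2.142 F [-3.5 -2.3 12.3] shift [-0.2  0.1 -0.1] rot [-0.0003 -0.0006 -0.0009] w 0.4
the job is handed in; nothing more can be done
None
```

The cover is seated in the collar, the fastener is turned into line with the index marks, and the cover is held pressed about flush (about 5 mm down by the tool height, 12 N); I handed the job in at 19 s and have not seen the verdict.

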